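# Lock the sample rack onto the shaker with its quarter-turn key

### The arm

A 6-joint arm with a two-finger parallel gripper is mounted at the origin on the work surface. World frame = base frame: x ahead of the robot, y to its left, z up, the work surface at z = 0. Lengths are in m, angles in rad, forces in N, time in s.
With the tool pointing down it reaches from about 0.3 to 0.875 m from the base axis. Payload 6.4 kg.
Tool frame: the origin (TCP) lies at the centre of the arm's flange, where the gripper is bolted on; the fingertips stand 173 mm ahead of it and the grasp point (between the pads) lies 155 mm ahead of it; z points along the fingers, x is the direction in which the jaws open and shut, and the axes are right-handed (so a half turn about z gives the same grasp; the last joint's range is limited). The gripper opens to 85 mm and grips with 20 to 120 N. Pads are 22 mm wide; open, the fingers measure 114 mm over their backs; the gripper's body (76 mm by 85 mm) begins 54 mm behind the grasp point. The pads swing forward as they close: fully open they stand 13 mm farther back than shut.
Start: joints at [-0.206, 0.181, 1.607, -0, 1.354, -0.206], TCP at [0.575, 0, 0.405] pointing down, gripper open.
Joint ranges: [-2.99, 2.99], [-0.89, 2.07], [0.3, 2.58], [-1.14, 4.28], [0, 2.63], [-3.12, 3.12]. Speed limits (rad/s): [2.57, 2.57, 3.01, 3.14, 3.14, 3.14].

### API

Orientations are given as a unit quaternion [w, x, y, z].
In Python, from bench import ctrl gives the robot as it stands. The module is installed in compiled form; this text tells all that it offers.
- The arm moves only by the tool move_arm, never from a script. Its argument "moves" is a list of rows, each an object of numbers: "gripper": the opening in per cent of the stroke, from 0 (shut) to 100 (fully open); "x", "y", "z": the shift along the tool's x, y, z in cm; "roll": the turn about the tool's z in degrees. In form: [{"gripper": .., "x": .., "y": .., "z": .., "roll": ..}, ...]. A call has 1 to 5 rows; each row shifts and turns the commanded pose from where the row before left it, along the tool's axes as they then stand; what a row does not reach is not made up. A row lasts 1/8 s, in which the tool goes at most 62.5 mm and 10.7 degrees, less where a joint would pass 70% of its speed; a pose out of reach is approached as far as the arm can. A call is refused whole if a number of a shift passes 6.25 or a number of a turn 10.7, either way. A call with a gripper value outside its range is refused whole. The fingers move at their own pace and stop on an object; the grip force is fixed at half the most. Time passes only in rows, so rows that do not move let the fingers close. It gives the time, the measured TCP pose, the force and the opening at its end, in the units of the state.
- ctrl.get_obs(): the state, without advancing time (a new reading comes with each control period).
- ctrl.camera(name): name is "scene" or "side" or "wrist"; returns a dict with "img" (480x640x3 uint8, red, green, blue), "fx", "fy", "cx", "cy" (pixels), "D" ([k1, k2, p1, p2, k3] as OpenCV has them; the pictures are not rectified), "world_from_camera" (4x4, takes a point from camera to world coordinates); the wrist camera has in their place "tool_from_camera" (4x4, takes a point from camera to tool coordinates, whose origin is the TCP and whose axes are the tool frame's). Camera axes: x right, y up, looking along -z (the intrinsics and any distortion apply to the point x, -y, -z); pixel columns grow to the right and rows downward; lengths in m; the calibration is good to about 2 mm. A picture is of the moment at which its call begins: read the wrist's pose just before it. There is no depth.
- ctrl.hand_in(): hands the job in, once; it reports no verdict.
The state is a dict: "time_s": time; "q": joint angles; "dq": joint speeds; "joint_efforts": joint torques, N m; "eef_pos": TCP position; "eef_rot": TCP orientation; "wrist_force": force on the tool from outside, world axes, zero at the start; "torque": the same for the moment, N m; "opening": opening from 0.0 (shut) to 1.0 (fully open).
Only numpy, scipy, OpenCV 4.12 (cv2) and the standard library are available. Lean on these libraries where they do the work, as an engineer would, in place of code of your own. Each camera call takes 0.05 s, during which the arm holds its last target. There are 200 camera calls.

### The job

The tube rack on the shaker still has to be locked down: take the wing-handled T-key from the grey stand, lower its T-foot through the slot in the steel boss in front of the rack, press it down against the spring, turn it a quarter turn either way and let it rise until it catches, upright and crosswise to the slot, then let go. The boss has some play along its slot, so feel your way in, and do not force it (40 N on the boss would damage it), and leave the two round-knob pins in the stand.

Things in the scene. Friction and masses are not known exactly. Their poses are not given: they have to be found in the camera images.
- key_grip (a point): Loose T-key, ~70 g, upright in one of the stand's three wells. Point: centre of its flat wing handle, 12 (x) x 40 (y) mm, reaching 15 mm above and below this point; z up. Below the wing a round collar, 32 mm diameter, 3 mm thick: pinch the wing across its 12 mm with the fingertips above the collar. In the stand the collar rests on the stand's top.
- key_foot (a point): Centre of the underside of the T-key's foot, 37.5 mm straight below the wing centre. T-foot 9 (x) x 26 (y) x 6 mm high, parallel to the wing, on a round stem of 8 mm diameter; the collar's underside is 19.5 mm above this point. In the stand the foot hangs hidden in its well with about 1.5 mm play.
- slot (a point): Nominal centre of the slot's mouth, a mark fixed to the shaker, level with the top of the steel boss (66 x 66 x 34 mm) that stands on its platform (72 mm high) before the tube rack. The real slot can lie up to 6 mm either way along this frame's y (none along x): find it by feel. It is 28 mm long along y, 12 mm wide along x (the foot has 1 mm play a side along y, 1.5 mm along x); z up.
- shaker: White shaker, fixed, 280 x 240 mm, origin under its centre; tube rack on its +x half, 85 mm tall. The foot can turn only with its underside over 15 mm below the mouth. Under the boss's 6 mm lip a pocket crosswise to the slot, 14 mm wide, 3 mm deep: turned a quarter (within 10 degrees) and let up, the foot rises into it and stays, underside 12 mm below the mouth, wing centre 25.5 mm above it.
- plunger (a joint): Spring plunger inside the boss, pushed down by the key's foot: 0 at rest (top 9 mm below the slot's mouth), grows downwards, in m; 0.0105 is the hard bottom. Spring 1.1 N per mm: 6.6 N at 6 mm, where the key becomes free to turn; 11.5 N at the bottom. Reads 0.003 with the key locked.
- pin_a_knob (a point): Round-knob pin, not to be used, in another well of the stand. Centre of its round aluminium knob, 26 mm diameter, 22 mm high, whose top stands 25 mm above the stand's top.
- pin_b_knob (a point): Second, identical round-knob pin in the remaining well, not to be used. Centre of its round knob.
- stand: Grey plastic stand 60 (x) x 200 (y) x 34 mm high, fixed; origin at the centre of its underside. Three wells in a row along its y at -62, 0 and +62 mm: one holds the T-key, two the round-knob pins. The key's wing lies along the row.

How it is judged:
By the outcome, as a careful person would: the job done as asked, in the order asked, and still so for the second after the job is handed in, with the robot touching nothing.
It also fails if it takes over 72 s, if anything falls off the work surface, if the arm or the gripper's body presses on something with over 40 N, if the wrist force passes 120 N, or if a joint passes its speed limit or range.

## Working session

There is one attempt and no reset: what is moved stays moved. The work goes in short steps, Python scripts to look and compute and a tool call to move; the robot and the scene stay as the last step left them, time stands still between calls to the robot, and variables do not carry over. Pictures are saved under pics/ and viewed, about 8 in all and at most 12, crops included, and the job is handed in when it is done.

Besides the shell and the picture viewer there is one more tool, called in YAML: its name, and indented under it one key for each argument. move_arm: Moves the arm, as the interface text tells. Its arguments: {"type":"object","properties":{"moves":{"type":"array","items":{"type":"object","properties":{"gripper":{"type":"number"},"x":{"type":"number"},"y":{"type":"number"},"z":{"type":"number"},"roll":{"type":"number"}}}}},"required":["moves"]}

```bash
mkdir -p pics
python3 - <<'E'
from bench import ctrl
import cv2,numpy as np
o=ctrl.get_obs();print({k:np.round(v,4).tolist() for k,v in o.items()})
for n in ["scene","side","wrist"]:
    c=ctrl.camera(n);cv2.imwrite(f"pics/{n}0.png",c["img"][:,:,::-1])
    print(n,[c[k] for k in("fx","fy","cx","cy","D")],np.round(c.get("world_from_camera",c.get("tool_from_camera")),4).tolist())
E
```

```text
{'time_s': 0.0, 'q': [-0.2063, 0.1815, 1.608, -0.0, 1.3538, -0.2063], 'dq': [0.0012, 0.0001, 0.0013, -0.0008, 0.0007, 0.0012], 'joint_efforts': [0.0003, -44.4869, -35.1341, -0.0003, 0.0091, 0.0], 'eef_pos': [0.5747, 0.0, 0.4038], 'eef_rot': [-0.0002, 1.0, -0.0, -0.0009], 'wrist_force': [-0.0068, 0.9835, -0.2271], 'torque': [-0.0155, -0.0497, -0.0566], 'opening': 1.004}
scene [625.1572152611384, 625.1572152611384, 326.7147761838656, 240.70251929072077, array([-0.05614577,  0.        ,  0.        ,  0.        ,  0.        ])] [[0.7394, -0.5526, 0.3847, 0.9829], [0.6731, 0.6208, -0.402, -0.5037], [-0.0167, 0.5561, 0.8309, 0.974], [0.0, 0.0, 0.0, 1.0]]
side [479.24902503343014, 479.24902503343014, 321.2060744333879, 238.54347845667024, array([-0.07594821,  0.        ,  0.        ,  0.        ,  0.        ])] [[-0.9506, 0.2409, -0.1958, 0.3948], [-0.3103, -0.7485, 0.586, 0.3696], [-0.0054, 0.6178, 0.7863, 0.6869], [0.0, 0.0, 0.0, 1.0]]
wrist [392.8896434485399, 392.8896434485399, 314.62336933747815, 245.2803298558448, array([-0.0892808,  0.       ,  0.       ,  0.       ,  0.       ])] [[1.0, -0.0006, 0.0003, 0.0016], [-0.0005, -0.9656, -0.2602, -0.0666], [0.0005, 0.2602, -0.9656, 0.0312], [0.0, 0.0, 0.0, 1.0]]
```

View pics/scene0.png

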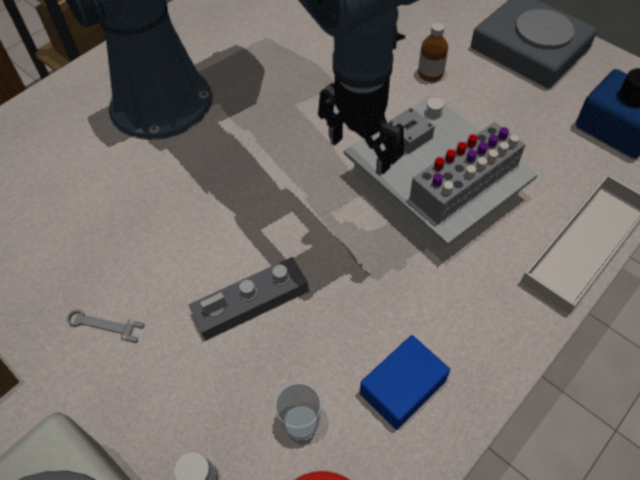

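View pics/wrist0.png

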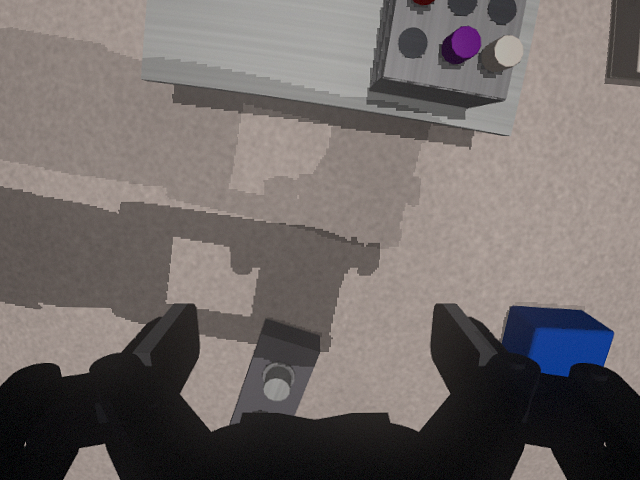

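View pics/side0.png

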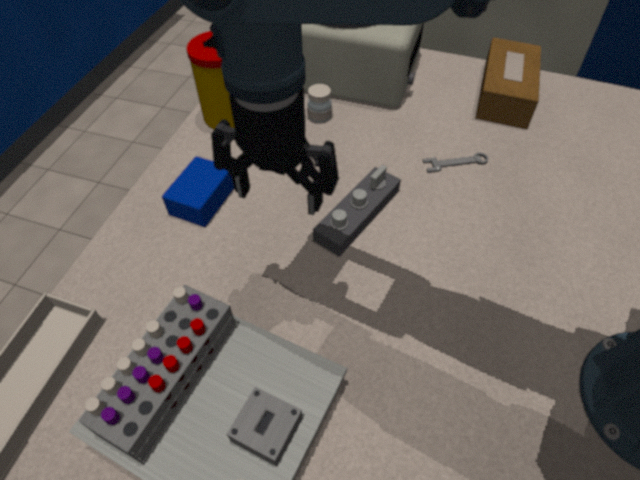

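The scene view shows the key at about (212,305) and the pins at (247,289) and (279,273). In the side view the key is at (378,178) and the boss slot at (265,422). The wrist view shows only pin B, at (278,382). Next I'll zoom in on these and cast rays.

```bash
cat > h.py <<'E'
import cv2,numpy as np
from bench import ctrl
from scipy.spatial.transform import Rotation as R
def cam(n):
    o=ctrl.get_obs();c=ctrl.camera(n)
    if n=="wrist":
        w,x,y,z=o["eef_rot"];T=np.eye(4);T[:3,:3]=R.from_quat([x,y,z,w]).as_matrix();T[:3,3]=o["eef_pos"]
        c["W"]=T@c["tool_from_camera"]
    else:c["W"]=c["world_from_camera"]
    c["K"]=np.array([[c["fx"],0,c["cx"]],[0,c["fy"],c["cy"]],[0,0,1]]);c["D"]=np.array(c["D"]);return c
def plane(c,uv,z):
    p=cv2.undistortPoints(np.array(uv,float).reshape(-1,1,2),c["K"],c["D"])[:,0]
    d=np.c_[p[:,0],-p[:,1],-np.ones(len(p))]@c["W"][:3,:3].T;o=c["W"][:3,3]
    return o+d*((z-o[2])/d[:,2:])
def proj(c,P):
    q=(np.array(P,float).reshape(-1,3)-c["W"][:3,3])@c["W"][:3,:3];q[:,1:]*=-1
    return cv2.projectPoints(q,np.zeros(3),np.zeros(3),c["K"],c["D"])[0][:,0]
E
python3 - <<'E'
from h import *
s=cam("side");g=cam("scene")
np.set_printoptions(precision=4,suppress=True)
print("side pins,key(z=.059/.067)",plane(s,[[340,213],[359,194]],.059),plane(s,[[380,172]],.067))
print("scene",plane(g,[[247,285],[279,269]],.059),plane(g,[[212,299]],.067))
print("slot",plane(s,[[265,422]],.106))
a=cv2.resize(s["img"][380:470,220:310],(400,400),interpolation=cv2.INTER_CUBIC)
b=cv2.resize(s["img"][160:260,305:405],(400,400),interpolation=cv2.INTER_CUBIC)
cv2.imwrite("pics/m1.png",np.hstack([a,b])[:,:,::-1])
E
```

```text
side pins,key(z=.059/.067) [[ 0.5375 -0.1621  0.059 ]
 [ 0.518  -0.2161  0.059 ]] [[ 0.4942 -0.2746  0.067 ]]
scene [[ 0.5194 -0.2171  0.059 ]
 [ 0.5376 -0.1586  0.059 ]] [[ 0.4995 -0.2768  0.067 ]]
slot [[0.5168 0.2228 0.106 ]]
```

View pics/m1.png

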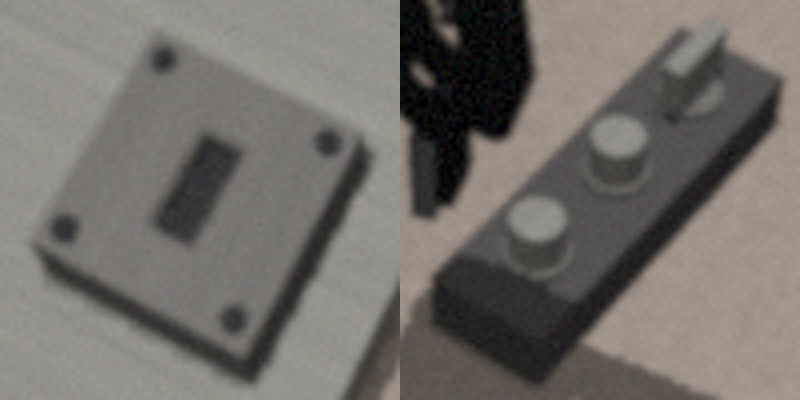

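The boss crop shows the slot's corners clearly, at about (207,133), (243,150), (190,243) and (153,225). In the stand crop the key is the farthest item, at the −y end, with both round pins nearer. I'll move above the key and work out the slot angle.

move_arm:
  moves:
    - {"x": -1.55,"y": 5.5,"z": 1.2}
    - {"x": -1.55,"y": 5.5,"z": 1.2}
    - {"x": -1.55,"y": 5.5,"z": 1.2}
    - {"x": -1.55,"y": 5.5,"z": 1.2}
    - {"x": -1.55,"y": 5.5,"z": 1.2}

```text
validation failed for argument at $.mo...
```

move_arm:
  moves:
    - {"roll": 10}
    - {"roll": 10}
    - {"roll": 0}

```text
validation failed for argument at $.mo...
```

Run:
```python
from h import *
np.set_printoptions(precision=4,suppress=True)
s=cam("side")
f=lambda p:np.array(p)*.225+[220,380]
S=plane(s,f([(207,133),(243,150),(190,243),(153,225)])-.4,.106)[:,:2]
B=plane(s,f([(158,33),(370,140),(250,372),(37,245)])-.4,.106)[:,:2]
L=plane(s,f([(163,59),(328,143),(233,319),(64,228)])-.4,.106)[:,:2]
for n,q in(("slot",S),("boss",B),("bolts",L)):
    e=q-np.roll(q,-1,0);print(n,q.mean(0),np.hypot(*e.T),np.degrees(np.arctan2(e[:,1],e[:,0]))%180)
w=cam("wrist");cv2.imwrite("pics/w1.png",w["img"][:,:,::-1])
o=ctrl.get_obs();print(o["time_s"],o["eef_pos"],o["eef_rot"],proj(w,[[.497,-.276,.067]]))
```

```text
slot [0.5177 0.2228] [0.0111 0.028  0.0112 0.0281] [173.4652  81.0758 173.5563  80.8504]
boss [0.5158 0.224 ] [0.0674 0.0673 0.0665 0.065 ] [171.5286  82.0243 169.5494  82.8516]
bolts [0.5184 0.2224] [0.0524 0.0519 0.052  0.0521] [171.5033  81.4767 171.6628  81.9358]
0.35 [0.575  0.     0.4045] [-0.      1.     -0.     -0.0002] [[236.935  490.9745]]
```

View pics/w1.png

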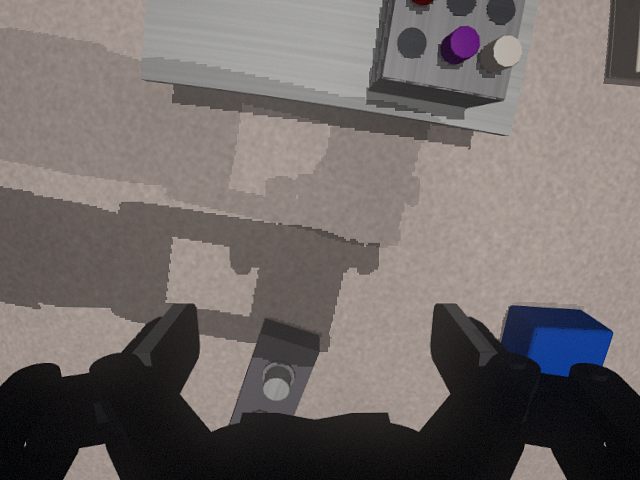

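The moves were refused, so the arm is where it was and the view hasn't changed. I'll fill in every field.

move_arm:
  moves:
    - {"gripper": 100,"x": -1.55,"y": 5.5,"z": 1.2,"roll": 0}
    - {"gripper": 100,"x": -1.55,"y": 5.5,"z": 1.2,"roll": 0}
    - {"gripper": 100,"x": -1.55,"y": 5.5,"z": 1.2,"roll": 0}
    - {"gripper": 100,"x": -1.55,"y": 5.5,"z": 1.2,"roll": 0}
    - {"gripper": 100,"x": -1.55,"y": 5.5,"z": 1.2,"roll": 0}

```text
time_s: 0.98
eef_pos: [0.4968, -0.2767, 0.3445]
eef_rot: [0.0, 1.0, 0.0, 0.0]
wrist_force: [0.4, -0.9, 0.7]
opening: 0.997
```

move_arm:
  moves:
    - {"gripper": 100,"x": 0,"y": 0,"z": 0,"roll": 10}
    - {"gripper": 100,"x": 0,"y": 0,"z": 0,"roll": 10}
    - {"gripper": 100,"x": 0,"y": 0,"z": 0,"roll": 0}

```text
time_s: 1.35
eef_pos: [0.4974, -0.2752, 0.3446]
eef_rot: [-0.0, 0.985, -0.173, -0.0]
wrist_force: [0.0, -0.4, -0.2]
opening: 1.001
```

Run:
```python
from h import *
np.set_printoptions(precision=4,suppress=True)
w=cam("wrist");cv2.imwrite("pics/w2.png",w["img"][:,:,::-1])
o=ctrl.get_obs();print(o["time_s"],o["eef_pos"],o["eef_rot"],o["wrist_force"],proj(w,[[.497,-.276,.067]]))
```

```text
1.4 [ 0.4975 -0.275   0.3447] [-0.      0.9851 -0.1719 -0.    ] [-0.3252 -0.6412  0.3494] [[312.7564 247.5798]]
```

View pics/w2.png

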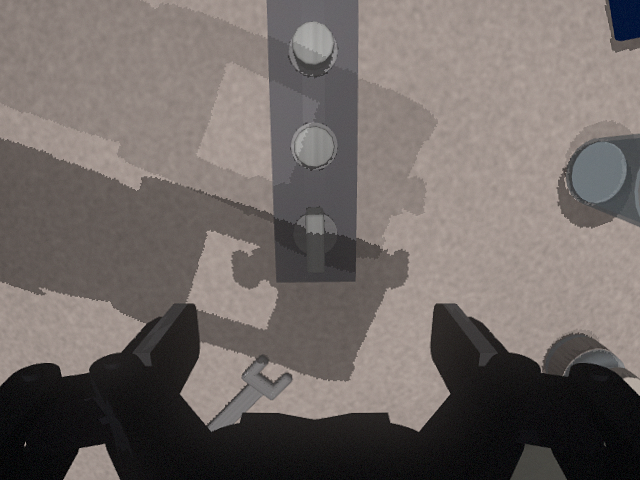

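The wrist view looks straight down on the stand. The key's wing is at about (316,241), and the pin tops are at (313,43) and (314,146).

Run:
```python
from h import *
np.set_printoptions(precision=4,suppress=True)
w=cam("wrist")
im=w["img"].astype(int);g=im.sum(2)/3
for r in (225,240,255,265): print(r,g[r,296:340].astype(int))
print(g[195:285,316].astype(int))
P=plane(w,[[313,43],[314,146]],.059);k=plane(w,[[316,241]],.067)[0]
E=plane(w,[[277,281],[356,281],[267.5,5],[358,5]],.034);print(P,k,E)
m1,m2=(E[0]+E[1])/2,(E[2]+E[3])/2
for a,b in((k,P[0]),(k,P[1]),(m1,m2)): d=b-a;print(np.degrees(np.arctan2(d[1],d[0])))
```

```text
225 [ 61  58 101  63 100 110 107 111 109  83 101 116 125 130 129 129 132 133
 132 133 129 128 131 130 132 129 116  96  92 105 109 105 106 105 107 107
 107 107 107  93  82  83  83  83]
240 [61 62 59 60 61 59 61 61 59 57 65 65 70 73 71 72 74 74 73 69 71 73 70 71
 72 69 70 69 61 61 56 59 59 58 60 59 62 61 58 62 50 49 53 52]
255 [63 63 62 62 65 53 60 67 49 48 57 68 69 71 71 71 69 72 72 74 72 70 71 70
 70 70 71 68 58 47 48 48 48 47 50 49 52 48 46 50 51 50 48 47]
265 [60 63 62 62 65 61 62 61 61 61 62 66 71 70 70 71 71 73 72 70 70 71 72 71
 67 70 70 72 58 52 52 61 66 63 50 48 52 49 48 48 47 50 48 50]
[ 86  85  85  84  85  83  86  85  84  85  83  84  82  70  75  71  73  73
  70  70 111 120 129 131 132 131 132 131 131 131 129 131 129 129 131 130
 130 133 125  69  71  69  74  70  72  71  70  73  69  73  71  71  73  69
  71  74  69  71  72  72  72  73  69  72  71  71  72  70  68  72  70  69
  72  68  71  70  69  67  62  64  63  62  62  63  59  64  63  83  97  97]
[[ 0.5398 -0.1578  0.059 ]
 [ 0.5196 -0.2156  0.059 ]] [ 0.5006 -0.2724  0.067 ] [[ 0.4595 -0.2999  0.034 ]
 [ 0.5158 -0.3201  0.034 ]
 [ 0.5218 -0.1197  0.034 ]
 [ 0.5774 -0.1398  0.034 ]]
71.1212595270368
71.46759276470651
71.03247104648507
```

move_arm:
  moves:
    - {"gripper": 60,"x": 0.2,"y": -0.2,"z": 4,"roll": -1}
    - {"gripper": 60,"x": 0,"y": 0,"z": 4,"roll": 0}
    - {"gripper": 60,"x": 0,"y": 0,"z": 3.2,"roll": 0}
    - {"gripper": 60,"x": 0,"y": 0,"z": 1,"roll": 0}
    - {"gripper": 60,"x": 0,"y": 0,"z": 1,"roll": 0}

```text
time_s: 2.08
eef_pos: [0.5006, -0.2739, 0.2131]
eef_rot: [0.0, 0.986, -0.164, 0.001]
wrist_force: [-0.4, 0.1, 0.5]
opening: 0.6
```

move_arm:
  moves:
    - {"gripper": 35,"x": 0,"y": 0,"z": 0,"roll": 0}
    - {"gripper": 35,"x": 0,"y": 0,"z": 0,"roll": 0}

```text
time_s: 2.33
eef_pos: [0.5006, -0.2741, 0.2139]
eef_rot: [0.001, 0.986, -0.165, 0.001]
wrist_force: [-0.6, 0.3, 0.7]
opening: 0.348
```

Run:
```python
from h import *
w=cam("wrist");s=cam("side");cv2.imwrite("pics/w3.png",np.hstack([w["img"][100:460,120:520],cv2.resize(s["img"][130:240,300:420],(400,360))])[:,:,::-1])
o=ctrl.get_obs();print(o["time_s"],o["eef_pos"],o["eef_rot"],o["wrist_force"],o["opening"])
```

```text
2.425 [ 0.50043853 -0.27409296  0.2137242 ] [ 4.78920305e-04  9.86300253e-01 -1.64957531e-01  7.70790438e-04] [-0.74875727  0.47329092 -0.02766577] 0.3485995185022372
```

View pics/w3.png

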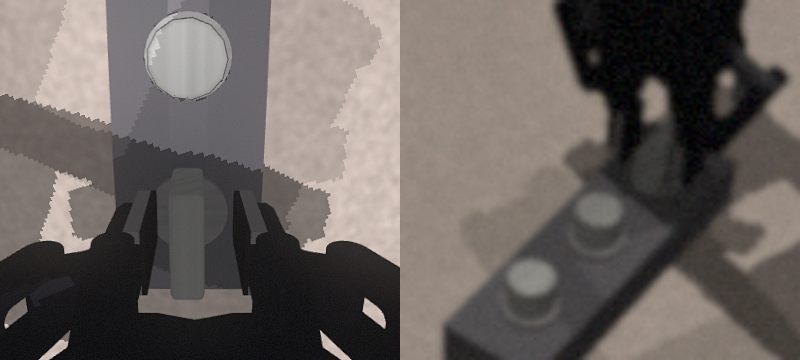

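The wing is centred at about column 187 of the crop and the jaws at about 195, so the key sits roughly 2.5 mm toward −x of the jaws. Along y it is centred. I'll shift to match, then close.

move_arm:
  moves:
    - {"gripper": 35,"x": -0.25,"y": 0,"z": 0,"roll": 0}
    - {"gripper": 20,"x": 0,"y": 0,"z": 0,"roll": 0}
    - {"gripper": 0,"x": 0,"y": 0,"z": 0,"roll": 0}
    - {"gripper": 0,"x": 0,"y": 0,"z": 0,"roll": 0}
    - {"gripper": 0,"x": 0,"y": 0,"z": 0,"roll": 0}

```text
time_s: 3.05
eef_pos: [0.4979, -0.2731, 0.213]
eef_rot: [0.0, 0.986, -0.165, 0.0]
wrist_force: [-1.0, 1.0, 4.4]
opening: 0.127
```

move_arm:
  moves:
    - {"gripper": 0,"x": 0,"y": 0,"z": 0,"roll": 0}
    - {"gripper": 0,"x": 0,"y": 0,"z": -1,"roll": 0}
    - {"gripper": 0,"x": 0,"y": 0,"z": -3,"roll": 0}
    - {"gripper": 0,"x": 0,"y": 0,"z": -5,"roll": 0}
    - {"gripper": 0,"x": 0,"y": 0,"z": -5,"roll": 0}

```text
time_s: 3.68
eef_pos: [0.4974, -0.2727, 0.3539]
eef_rot: [-0.0, 0.986, -0.165, -0.001]
wrist_force: [-0.3, -0.9, -0.6]
opening: 0.13
```

Run:
```python
from h import *
w=cam("wrist");s=cam("side");cv2.imwrite("pics/w4.png",np.hstack([cv2.resize(w["img"][160:460,170:470],(400,400)),cv2.resize(s["img"][60:200,310:450],(400,400))])[:,:,::-1])
o=ctrl.get_obs();print(o["time_s"],o["eef_pos"],o["eef_rot"],o["wrist_force"],o["opening"])
```

```text
3.775 [ 0.49920282 -0.27404611  0.35957019] [ 0.00288864  0.98629172 -0.16491576  0.00480602] [ 0.14154065 -0.57403558 -0.0313744 ] 0.12547719917191355
```

View pics/w4.png

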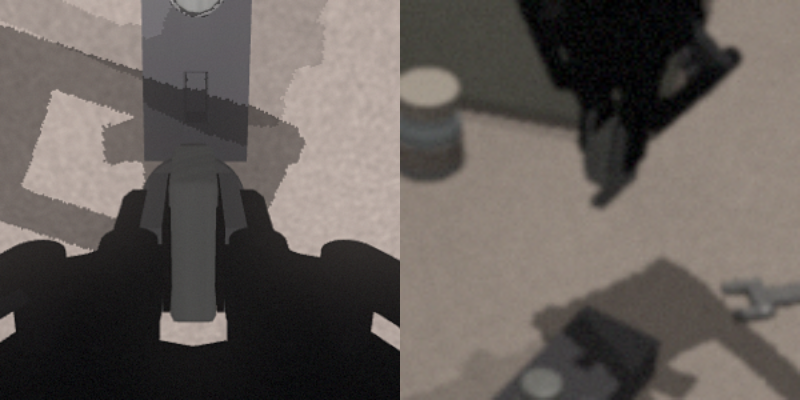

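The key is held centred in the jaws, with its wing at columns 170–216 of the crop. The well behind it is empty. I'll carry it high to above the boss.

move_arm:
  moves:
    - {"gripper": 0,"x": 0,"y": 0,"z": -5.5,"roll": -10.3}
    - {"gripper": 0,"x": -0.63,"y": -5.5,"z": 0,"roll": 0}
    - {"gripper": 0,"x": -0.63,"y": -5.5,"z": 0,"roll": 0}
    - {"gripper": 0,"x": -0.63,"y": -5.5,"z": 0,"roll": 0}
    - {"gripper": 0,"x": -0.63,"y": -5.5,"z": 0,"roll": 0}

```text
time_s: 4.4
eef_pos: [0.5056, -0.0499, 0.4072]
eef_rot: [-0.0, 0.997, -0.076, -0.0]
wrist_force: [0.9, 0.6, -0.5]
opening: 0.131
```

move_arm:
  moves:
    - {"gripper": 0,"x": -0.63,"y": -5.5,"z": 0,"roll": 0}
    - {"gripper": 0,"x": -0.63,"y": -5.5,"z": 0,"roll": 0}
    - {"gripper": 0,"x": -0.63,"y": -5.5,"z": 0,"roll": 0}
    - {"gripper": 0,"x": -0.63,"y": -5.5,"z": 0,"roll": 0}
    - {"gripper": 0,"x": -0.63,"y": -5.5,"z": 0,"roll": 0}

```text
time_s: 5.03
eef_pos: [0.516, 0.2267, 0.4072]
eef_rot: [0.0, 0.997, -0.076, -0.0]
wrist_force: [0.3, -0.1, -0.4]
opening: 0.13
```

move_arm:
  moves:
    - {"gripper": 0,"x": 0,"y": 0,"z": 3,"roll": 0}
    - {"gripper": 0,"x": 0,"y": 0,"z": 3,"roll": 0}
    - {"gripper": 0,"x": 0,"y": 0,"z": 0,"roll": 0}
    - {"gripper": 0,"x": 0,"y": 0,"z": 0,"roll": 0}

```text
time_s: 5.52
eef_pos: [0.5168, 0.2248, 0.3485]
eef_rot: [-0.0, 0.997, -0.076, 0.0]
wrist_force: [0.8, -0.3, -0.6]
opening: 0.124
```

Run:
```python
from h import *
np.set_printoptions(precision=4,suppress=True)
o=ctrl.get_obs();print(o["time_s"],o["eef_pos"],o["eef_rot"],o["wrist_force"],o["opening"])
w=cam("wrist");cv2.imwrite("pics/w5.png",w["img"][:,:,::-1])
print(proj(w,[.5177,.2228,.106]))
p=cv2.undistortPoints(np.array([[[314.,287.5]],[[314,401]]]),w["K"],w["D"])[:,0]
T=w["tool_from_camera"];d=np.c_[p[:,0],-p[:,1],[-1,-1]]@T[:3,:3].T;print(T[:3,3]+d*((.146-T[2,3])/d[:,2:]))
```

```text
5.525 [0.5168 0.2248 0.3485] [-0.0001  0.9971 -0.076   0.0003] [ 0.8231 -0.2574 -0.59  ] 0.12413631066726784
[[313.8885 265.4418]]
[[ 0.0012 -0.0223  0.146 ]
 [ 0.0012  0.0196  0.146 ]]
```

View pics/w5.png

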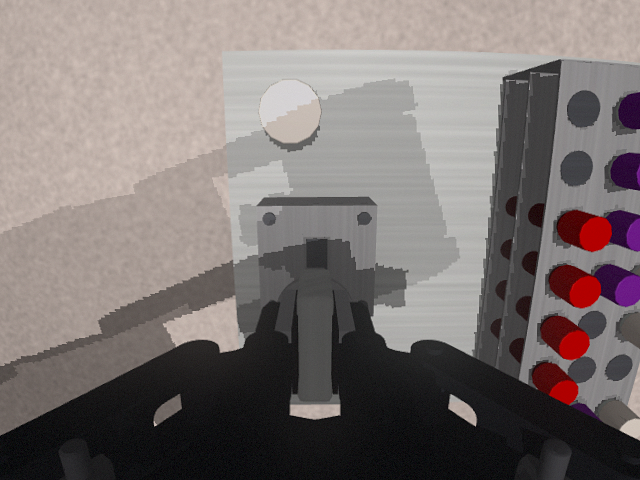

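The slot is at columns 306–328, rows 238–268, just beyond the key's collar. The rack is clear on the right (x>500). I'll measure it more finely.

Run:
```python
from h import *
im=cv2.imread("pics/w5.png").astype(int).sum(2)/3
print("slot");[print(r,im[r,300:334].astype(int)) for r in(244,250,256,262)]
def edges(r,a,b):
    g=np.gradient(cv2.GaussianBlur(im.astype(np.float32),(5,5),1)[r]);s=g[a:b];return a+int(abs(s).argmax()),round(float(s[abs(s).argmax()]),1)
for r in(212,225,245,262): print("boss",r,edges(r,250,266),edges(r,368,386))
for r in(330,350,370): print("wing",r,im[r,285:345].astype(int))
for r in (210,218,224): print(im[r,262:277].astype(int),im[r,356:372].astype(int))
```

```text
slot
244 [123 123  77  68  68  71  56  49  52  50  48  48  51  49  48  49  50  49
  49  49  47  47  50  46  46  49  45  61  72  71  74  73  75  73]
250 [72 74 72 73 70 71 60 48 49 51 49 48 50 49 48 46 50 45 48 47 48 46 45 49
 50 48 47 60 70 71 68 72 74 72]
256 [72 73 73 71 70 68 58 47 48 46 47 45 49 45 49 48 46 49 46 49 44 49 48 46
 48 48 45 60 69 69 72 72 74 75]
262 [72 70 74 70 70 74 58 48 46 48 44 44 47 48 45 47 47 47 47 48 42 45 45 46
 46 43 44 60 67 68 70 70 73 74]
boss 212 (265, -11.0) (368, 11.7)
boss 225 (257, -7.3) (376, 7.7)
boss 245 (258, -14.7) (375, 9.0)
boss 262 (258, -11.7) (378, 7.8)
wing 330 [64 62 61 63 61 65 38 28 26 27 25 24 21 68 77 75 74 77 78 80 80 79 79 79
 79 82 81 78 81 78 80 80 78 80 76 82 80 78 79 80 80 79 82 76 81 81 80 31
 24 26 30 28 22 23 65 63 64 62 63 62]
wing 350 [21 25 27 26 26 24 28 29 27 30 22 20 20 55 75 74 77 76 79 76 79 78 79 78
 80 77 78 80 79 80 78 80 79 77 77 79 78 77 77 77 79 77 79 76 76 80 61 11
 25 23 28 27 27 25 27 26 24 21 24 29]
wing 370 [27 18 24 25 27 25 23 29 21 21 27 22 21 36 69 74 78 76 76 74 77 75 78 78
 79 80 78 77 77 80 79 79 78 79 80 77 78 76 76 75 76 81 78 78 78 78 42 19
 21 27 27 27 24 18 23 23 21 26 25 24]
[158 159 162 158 157 158 155 158 159 158 156 156 158 158 159] [132 134 133 130 129 129 131 134 135 135 132 130 133 132 132 129]
[117  88  88  87  87  87  85  85  88  87  87  87  85  91 126] [137  76  63  74  73  73  75  74  76  73  75  71  75  72  73  74]
[132 129 122 100  90  78  77  75  76  76  94 124 130 130 131] [132 134  78  87  86  84  84  82  81  80  85 104 133 132 132 131]
```

move_arm:
  moves:
    - {"gripper": 0,"x": 0.07,"y": 0.12,"z": 2,"roll": 0}
    - {"gripper": 0,"x": 0,"y": 0,"z": 1.9,"roll": 0}
    - {"gripper": 0,"x": 0,"y": 0,"z": 0,"roll": 0}
    - {"gripper": 0,"x": 0,"y": 0,"z": 0,"roll": 0}

```text
time_s: 6.08
eef_pos: [0.5174, 0.2236, 0.3093]
eef_rot: [-0.0, 0.997, -0.076, 0.0]
wrist_force: [-0.5, 0.2, 0.1]
opening: 0.131
```

move_arm:
  moves:
    - {"gripper": 0,"x": 0,"y": 0,"z": 0.2,"roll": 0}
    - {"gripper": 0,"x": 0,"y": 0,"z": 0.2,"roll": 0}
    - {"gripper": 0,"x": 0,"y": 0,"z": 0.1,"roll": 0}
    - {"gripper": 0,"x": 0,"y": 0,"z": 0,"roll": 0}

```text
time_s: 6.58
eef_pos: [0.5172, 0.2237, 0.3041]
eef_rot: [-0.0, 0.997, -0.076, 0.0]
wrist_force: [-0.4, -0.6, 1.9]
opening: 0.126
```

move_arm:
  moves:
    - {"gripper": 0,"x": 0,"y": 0,"z": 0.1,"roll": 0}
    - {"gripper": 0,"x": 0,"y": 0,"z": 0,"roll": 0}

```text
time_s: 6.82
eef_pos: [0.5172, 0.2239, 0.3027]
eef_rot: [-0.0, 0.997, -0.076, 0.0]
wrist_force: [0.5, 2.2, 1.3]
opening: 0.131
```

move_arm:
  moves:
    - {"gripper": 0,"x": 0,"y": 0,"z": 0.1,"roll": 0}
    - {"gripper": 0,"x": 0,"y": 0,"z": 0,"roll": 0}

```text
time_s: 7.08
eef_pos: [0.5171, 0.2239, 0.3017]
eef_rot: [-0.0, 0.997, -0.076, 0.0]
wrist_force: [0.5, 3.7, 0.6]
opening: 0.126
```

move_arm:
  moves:
    - {"gripper": 0,"x": 0,"y": -0.05,"z": 0.1,"roll": 0}
    - {"gripper": 0,"x": 0,"y": 0,"z": 0,"roll": 0}

```text
time_s: 7.32
eef_pos: [0.5171, 0.2242, 0.3005]
eef_rot: [0.0, 0.997, -0.076, -0.0]
wrist_force: [0.8, 2.9, 0.4]
opening: 0.125
```

move_arm:
  moves:
    - {"gripper": 0,"x": 0,"y": 0,"z": 0.2,"roll": 0}
    - {"gripper": 0,"x": 0,"y": 0,"z": 0,"roll": 0}

```text
time_s: 7.58
eef_pos: [0.5171, 0.2241, 0.2984]
eef_rot: [-0.0, 0.997, -0.076, -0.0]
wrist_force: [1.7, 3.2, -0.9]
opening: 0.133
```

move_arm:
  moves:
    - {"gripper": 0,"x": 0,"y": -0.06,"z": 0.2,"roll": 0}
    - {"gripper": 0,"x": 0,"y": 0,"z": 0.1,"roll": 0}
    - {"gripper": 0,"x": 0,"y": 0,"z": 0,"roll": 0}

```text
time_s: 7.95
eef_pos: [0.517, 0.2245, 0.2953]
eef_rot: [0.0, 0.997, -0.076, -0.0]
wrist_force: [-0.8, 1.1, 0.1]
opening: 0.125
```

move_arm:
  moves:
    - {"gripper": 0,"x": 0,"y": 0,"z": 0.2,"roll": 0}
    - {"gripper": 0,"x": 0,"y": 0,"z": 0,"roll": 0}

```text
time_s: 8.2
eef_pos: [0.5172, 0.2245, 0.2936]
eef_rot: [0.0, 0.997, -0.076, -0.0]
wrist_force: [-1.2, -1.3, 0.8]
opening: 0.131
```

move_arm:
  moves:
    - {"gripper": 0,"x": 0,"y": 0,"z": 0.2,"roll": 0}
    - {"gripper": 0,"x": 0,"y": 0,"z": 0,"roll": 0}

```text
time_s: 8.45
eef_pos: [0.5173, 0.2246, 0.2918]
eef_rot: [0.0, 0.997, -0.076, 0.0]
wrist_force: [-1.2, -1.4, 3.7]
opening: 0.131
```

move_arm:
  moves:
    - {"gripper": 0,"x": 0,"y": 0,"z": 0.2,"roll": 0}
    - {"gripper": 0,"x": 0,"y": 0,"z": 0.2,"roll": 0}
    - {"gripper": 0,"x": 0,"y": 0,"z": 0.05,"roll": 0}
    - {"gripper": 0,"x": 0,"y": 0,"z": 0,"roll": 0}

```text
time_s: 8.95
eef_pos: [0.5174, 0.2246, 0.2878]
eef_rot: [0.0, 0.997, -0.076, 0.0]
wrist_force: [-3.0, -1.6, 8.3]
opening: 0.124
```

move_arm:
  moves:
    - {"gripper": 0,"x": 0.015,"y": 0,"z": 0,"roll": -7.5}
    - {"gripper": 0,"x": 0.015,"y": 0,"z": 0,"roll": -7.5}
    - {"gripper": 0,"x": 0,"y": 0,"z": 0,"roll": 0}

```text
time_s: 9.32
eef_pos: [0.5182, 0.2249, 0.2883]
eef_rot: [-0.0, 0.998, 0.056, 0.001]
wrist_force: [-0.3, -0.3, 7.8]
opening: 0.126
```

Run:
```python
from h import *
o=ctrl.get_obs();print({k:np.round(o[k],3) for k in("q","eef_pos","eef_rot","wrist_force","torque","opening")})
```

```text
{'q': array([0.199, 0.29 , 1.728, 0.   , 1.121, 0.088]), 'eef_pos': array([0.518, 0.225, 0.288]), 'eef_rot': array([-0.   ,  0.998,  0.056,  0.001]), 'wrist_force': array([-0.341, -0.333,  7.792]), 'torque': array([-0.002,  0.079,  0.075]), 'opening': np.float64(0.126)}
```

Turning is free: forces are low and only the spring load remains. I'll continue to 90°.

move_arm:
  moves:
    - {"gripper": 0,"x": 0.015,"y": 0,"z": 0,"roll": -7.5}
    - {"gripper": 0,"x": 0.015,"y": 0,"z": 0,"roll": -7.5}
    - {"gripper": 0,"x": 0.015,"y": 0,"z": 0,"roll": -7.5}
    - {"gripper": 0,"x": 0.015,"y": 0,"z": 0,"roll": -7.5}
    - {"gripper": 0,"x": 0,"y": 0,"z": 0,"roll": 0}

```text
time_s: 9.95
eef_pos: [0.5185, 0.2251, 0.2881]
eef_rot: [-0.0, 0.95, 0.312, 0.001]
wrist_force: [-2.9, -0.6, 7.5]
opening: 0.128
```

move_arm:
  moves:
    - {"gripper": 0,"x": 0.015,"y": 0,"z": 0,"roll": -7.5}
    - {"gripper": 0,"x": 0.015,"y": 0,"z": 0,"roll": -7.5}
    - {"gripper": 0,"x": 0.015,"y": 0,"z": 0,"roll": -7.5}
    - {"gripper": 0,"x": 0.015,"y": 0,"z": 0,"roll": -7.5}
    - {"gripper": 0,"x": 0,"y": 0,"z": 0,"roll": 0}

```text
time_s: 10.58
eef_pos: [0.5184, 0.2254, 0.2877]
eef_rot: [-0.0, 0.837, 0.547, -0.0]
wrist_force: [-4.0, 0.0, 8.2]
opening: 0.132
```

move_arm:
  moves:
    - {"gripper": 0,"x": 0.015,"y": 0,"z": 0,"roll": -7.5}
    - {"gripper": 0,"x": 0.015,"y": 0,"z": 0,"roll": -7.5}
    - {"gripper": 0,"x": 0,"y": 0,"z": 0,"roll": 0}
    - {"gripper": 0,"x": 0,"y": 0,"z": 0,"roll": 0}

```text
time_s: 11.08
eef_pos: [0.5184, 0.2257, 0.2876]
eef_rot: [-0.0, 0.759, 0.652, -0.0]
wrist_force: [-3.6, -2.6, 8.0]
opening: 0.129
```

Run:
```python
from h import *
o=ctrl.get_obs();print({k:np.round(o[k],3) for k in("q","eef_pos","eef_rot","wrist_force","torque","opening")})
w,x,y,z=o["eef_rot"];print(np.degrees(2*np.arctan2(y,x)))
```

```text
{'q': array([ 0.201,  0.292,  1.726,  0.   ,  1.124, -1.219]), 'eef_pos': array([0.518, 0.226, 0.288]), 'eef_rot': array([-0.   ,  0.759,  0.652, -0.   ]), 'wrist_force': array([-3.595, -2.643,  7.992]), 'torque': array([-0.263,  0.683,  0.052]), 'opening': np.float64(0.129)}
81.31221562090036
```

move_arm:
  moves:
    - {"gripper": 0,"x": -0.03,"y": -0.05,"z": 0,"roll": 0}
    - {"gripper": 0,"x": 0,"y": 0,"z": -0.15,"roll": 0}
    - {"gripper": 0,"x": 0,"y": 0,"z": -0.15,"roll": 0}
    - {"gripper": 0,"x": 0,"y": 0,"z": 0,"roll": 0}

```text
time_s: 11.58
eef_pos: [0.5181, 0.2255, 0.2905]
eef_rot: [-0.0, 0.759, 0.651, 0.0]
wrist_force: [-1.7, 1.1, 5.3]
opening: 0.134
```

move_arm:
  moves:
    - {"gripper": 0,"x": 0,"y": 0,"z": -0.1,"roll": 0}
    - {"gripper": 0,"x": 0,"y": 0,"z": 0,"roll": 0}

```text
time_s: 11.82
eef_pos: [0.5181, 0.2255, 0.2912]
eef_rot: [-0.0, 0.759, 0.651, 0.0]
wrist_force: [-0.6, 0.5, 3.3]
opening: 0.131
```

move_arm:
  moves:
    - {"gripper": 0,"x": 0,"y": 0,"z": -0.1,"roll": 0}
    - {"gripper": 0,"x": 0,"y": 0,"z": 0,"roll": 0}

```text
time_s: 12.08
eef_pos: [0.5181, 0.2254, 0.2921]
eef_rot: [-0.0, 0.759, 0.651, 0.0]
wrist_force: [-0.1, 2.5, 2.7]
opening: 0.126
```

move_arm:
  moves:
    - {"gripper": 0,"x": 0,"y": 0,"z": -0.08,"roll": 0}
    - {"gripper": 0,"x": 0,"y": 0,"z": 0,"roll": 0}
    - {"gripper": 0,"x": 0,"y": 0,"z": 0,"roll": 0}

```text
time_s: 12.45
eef_pos: [0.518, 0.2253, 0.2926]
eef_rot: [-0.0, 0.759, 0.651, -0.0]
wrist_force: [2.1, 2.1, -3.0]
opening: 0.125
```

The upward pull now meets resistance at −3 N with the TCP at 0.2926 m, where 0.2925 was expected, so the foot is seated in the pocket. Next I'll ease off, release and rise.

move_arm:
  moves:
    - {"gripper": 0,"x": 0,"y": 0,"z": 0.04,"roll": 0}
    - {"gripper": 15,"x": 0,"y": 0,"z": 0,"roll": 0}
    - {"gripper": 25,"x": 0,"y": 0,"z": 0,"roll": 0}
    - {"gripper": 40,"x": 0,"y": 0,"z": 0,"roll": 0}
    - {"gripper": 45,"x": 0,"y": 0,"z": 0,"roll": 0}

```text
time_s: 13.08
eef_pos: [0.518, 0.2253, 0.2926]
eef_rot: [0.0, 0.759, 0.651, -0.0]
wrist_force: [0.1, -0.9, 0.7]
opening: 0.448
```

move_arm:
  moves:
    - {"gripper": 45,"x": 0,"y": 0,"z": -1,"roll": 0}
    - {"gripper": 45,"x": 0,"y": 0,"z": -2,"roll": 0}
    - {"gripper": 45,"x": 0,"y": 0,"z": -4,"roll": 0}
    - {"gripper": 45,"x": 0,"y": 0,"z": -4,"roll": 0}
    - {"gripper": 45,"x": 0,"y": 0,"z": 0,"roll": 0}

```text
time_s: 13.7
eef_pos: [0.5191, 0.2256, 0.4076]
eef_rot: [0.002, 0.759, 0.651, 0.004]
wrist_force: [-0.1, 0.7, -0.4]
opening: 0.451
```

Run:
```python
from h import *
o=ctrl.get_obs();print({k:np.round(o[k],3) for k in("time_s","eef_pos","wrist_force","opening")})
w=cam("wrist");s=cam("side");c=cam("scene")
cv2.imwrite("pics/w6.png",np.hstack([cv2.resize(w["img"][100:400,170:470],(400,400)),cv2.resize(s["img"][370:470,215:315],(400,400))])[:,:,::-1])
print(proj(w,[[.5177,.2228,.1465]]),proj(s,[[.5177,.2245,.1465]]))
```

```text
{'time_s': np.float64(13.7), 'eef_pos': array([0.519, 0.226, 0.408]), 'wrist_force': array([-0.104,  0.652, -0.41 ]), 'opening': np.float64(0.451)}
[[306.53140735 244.37865864]] [[260.07426882 412.1435459 ]]
```

View pics/w6.png

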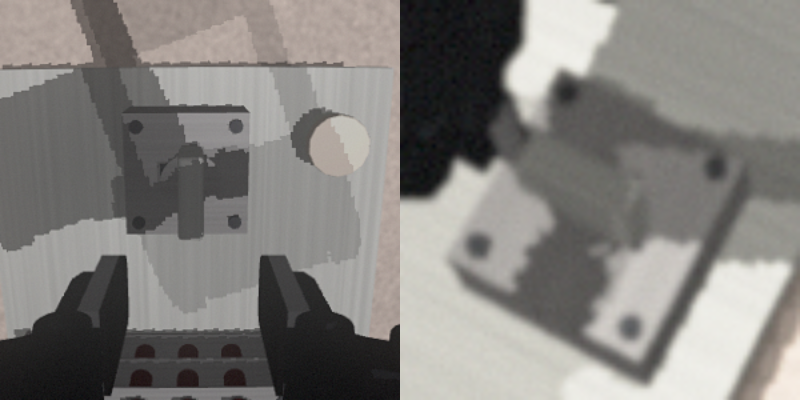

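The wrist view shows the wing upright and aligned with the image vertical, centred at about (191,198). In both views it lies across the slot, and the open fingers are clear of it. Handing in.

move_arm:
  moves:
    - {"gripper": 45,"x": 0,"y": 0,"z": 0,"roll": 0}
    - {"gripper": 45,"x": 0,"y": 0,"z": 0,"roll": 0}
    - {"gripper": 45,"x": 0,"y": 0,"z": 0,"roll": 0}

```text
time_s: 14.22
eef_pos: [0.518, 0.2253, 0.402]
eef_rot: [-0.0, 0.759, 0.651, -0.0]
wrist_force: [-0.3, -0.5, -0.1]
opening: 0.448
```

Run:
```python
from h import *
a=cv2.imread("pics/w6.png")[:,400:,::-1].astype(int);s=cam("side");b=cv2.resize(s["img"][370:470,215:315],(400,400)).astype(int)
print("side-view change", abs(a-b)[130:250,120:240].mean(), ctrl.get_obs()["wrist_force"].round(2))
print(ctrl.hand_in())
```

```text
side-view change 4.21837962962963 [0.72 0.3  0.26]
the job is handed in; nothing more can be done
None
```

The T-key is locked in the boss, and I handed the job in at about 14.3 s. I took it from the stand and lowered it through the slot, easing along the slot by feel. I then pressed to about 8 N on the spring, turned it 90°, let it rise until it caught, released it and backed off.

- **Forces:** lateral contact stayed at about 4 N or less at every reading, far below the 40 N limit on the boss.
- **Seating:** on the way up the spring load fell, and then the key resisted a light upward pull (−3 N). The TCP was at 0.2926 m, against the 0.2925 m expected for the locked depth.
- **Last pictures:** the key stands upright with its wing across the slot, and the gripper is open and clear. A repeat look half a second later showed little change beyond noise. I did not measure the wing's height directly, and I did not photograph the two pins again after lifting the key.
- **Disagreements:** the first two move calls were refused for missing fields, with no motion. My first grasp position was about 2.5 mm off across the wing, which I corrected before closing.

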